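# Hook the hot egg basket off its drip stand

### The job

The wire basket of boiled eggs has dripped off on its stand and is too hot for the fingers. Take the lifting hook from the wooden block, catch the basket's bail with it, lift the basket up and off the stand's two prongs and set it down gently, upright and fully on the pile of pot mats in the round tray, all three eggs still in it. Then unhook without pressing on the eggs, stand the lifting hook back in its block, and leave the mug and the salt shaker where they are.

Things in the scene. Friction and masses are not known exactly. Their poses are not given: they have to be found in the camera images.
- stand: fixed drip stand: dark base plate 190 x 130 x 10 mm, steel tube at its +x end, two steel prongs (6 mm rods at y = -26 and +26 mm) that run level from a crossbar at x = +70, z = 117 mm to open ends at x = -18 mm, so they point to the stand's -x. Nothing stands between or in front of them. Origin: underside, below the seats; z up
- seat (a point): the prongs' seats, on the stand midway between the prongs at x = 0, at the height of their rod tops there (z = 107 mm). The prong ends turn up to z = 121 mm, so the bail must rise 14 mm off the seats to pass them; but raised by 29 mm or more the basket's rim strikes the prongs from below, until it is drawn 85 mm clear to the front. Axes as the stand's
- egg_basket: loose round wire basket, 45 mm high, 96 mm wide at the base, 118 mm at the rim, with a rigid bail of 5 mm wire in its own y-z plane, level at z = 86 mm (wire middle) from y = -38 to +38 mm, where it hangs on both prongs and can swing. With the eggs 0.35 to 0.5 kg. Origin: centre of its underside; z up
- bail_kink (a point): middle of the bail's wire where it is cranked up, z = 98 mm above the basket's underside: a level piece of 5 mm wire along the basket's y from -8 to +8 mm, free between the prongs, for the lifting hook to catch from below. Axes as the basket's
- egg_1: loose brown boiled egg in the basket, 40 x 52 mm; origin at its centre. The eggs lie on the basket's floor and reach about 46 mm above its underside
- egg_2: cream egg, as egg_1
- egg_3: dark brown egg, as egg_1
- lifter: loose lifting hook, 0.13 kg: upright black handle, 24 mm along its x, 18 mm along its y, z = 4 to 76 mm, on a round steel collar (38 mm wide, z = 0 to 4 mm); below it a 5 mm wire shank (its middle at x = -9 mm at the hook) ending in a J-hook in the x-z plane, open upward. Origin: centre of the collar's underside, which rests on the block; z up
- throat (a point): inner bottom of the J-hook's throat, straight below the handle's axis, 63.5 mm under the lifter's origin. 13 mm clear along x between shank (-x side) and tip (+x side, wire middle at x = +9 mm). The tip's top is 12 mm above this point, the hook's underside 5 mm below it. Axes as the lifter's
- block: fixed wooden block 66 x 56 x 82 mm with an upright slot in the middle of its top, 31 mm along its x, 13 mm along its y, 75 mm deep, in which the lifter's shank stands; origin at the centre of its underside, z up
- tray: fixed round steel tray, 222 mm wide, rim 12 mm high, with a pile of round rubber pot mats (176 mm wide, on the tray's axis) in it. How high the pile is differs each time and is not reported: its top is 10 to 46 mm above the tray's underside. Feel for it. Origin: centre of the tray's underside
- mug: loose striped mug, 86 mm wide, 90 mm high, a bystander; origin under its middle
- salt_shaker: loose white and grey salt shaker, 44 x 44 x 90 mm, a bystander; origin under its middle

How it is judged (in metres and radians):
On the way, in this order (a step that is already met when the one before it is completed fails the run):
1. the basket hangs on the lifting hook, clear of the stand (contact force between lifter and egg_basket above 1.5 N and contact force between egg_basket and stand below 0.1 N and distance of egg_basket from where it was at the start of the episode above 0.015 m), for 0.2 s.
2. the basket stands on the pot mats, free of the lifting hook (contact force between egg_basket and tray above 2 N and contact force between lifter and egg_basket below 0.1 N and horizontal distance between egg_basket and tray below 0.04 m and angle between egg_basket's own z axis and vertical below 0.1 rad), for 0.2 s.
At the end, for the whole second after the job is handed in: The basket stands at rest and upright (within 0.1 rad) on the pot mats, its centre within 40 mm of the tray's axis, with all three eggs in it; the lifting hook stands upright in the block's slot with its collar down on the block (within 5 mm) (contact force between egg_basket and tray above 2 N and horizontal distance between egg_basket and tray below 0.04 m and angle between each of egg_basket, lifter's own z axis and vertical below 0.1 rad and linear speed of each of egg_basket, lifter below 0.02 m/s and distance between each of egg_1, egg_2, egg_3 and egg_basket below 0.06 m and horizontal distance between lifter and block below 0.012 m and z of lifter in the frame of block between 0.077 and 0.087 m); the robot touches nothing.
It fails at once if the gripper or arm touches the hot basket or its eggs (contact force between any of the fingers, the arm and egg_basket above 1 N or contact force between the fingers and egg_1 above 1 N or contact force between the fingers and egg_2 above 1 N or contact force between the fingers and egg_3 above 1 N).
It fails at once if the lifting hook presses on an egg (more than 2 N) (contact force between lifter and egg_1 above 2 N or contact force between lifter and egg_2 above 2 N or contact force between lifter and egg_3 above 2 N).
It fails at once if the basket is set down hard (more than 20 N on the mats) (contact force between egg_basket and tray above 20 N).
It fails at once if the mug or the salt shaker is moved by more than 30 mm (distance of any of mug, salt_shaker from where it was at the start of the episode above 0.03 m).
It also fails if it takes over 64 s, if anything falls off the work surface, if the arm or the gripper's body presses on something with over 40 N, if the wrist force passes 120 N, or if a joint passes its speed limit or range.

### The arm

A 6-joint arm with a two-finger parallel gripper is mounted at the origin on a cart in front of the work surface, level with it; the furniture and walls round the work are solid. World frame = base frame: x ahead of the robot, y to its left, z up, the work surface at z = 0. Lengths are in m, angles in degrees, forces in N, time in s.
With the tool pointing down it reaches from about 0.3 to 0.775 m from the base axis. Payload 14.6 kg.
Tool frame: the origin (TCP) lies on the mounting face of the last link; the fingertips stand 199 mm ahead of it and the grasp point (between the pads) lies 180 mm ahead of it; z points along the fingers, y is the line along which they close (so a half turn about z gives the same grasp; the last joint's range is limited). The gripper opens to 94 mm and grips with 3 to 60 N. Pads are 16 mm wide; open, the fingers measure 119 mm over their backs; the gripper's body (75 mm by 177 mm) begins 78 mm behind the grasp point.
Start: joints at [-67.529, 17.183, 87.147, -0, 75.671, -3.816], TCP at [0.244, -0.493, 0.405] pointing down, gripper open.
Joint ranges: [-173.82, 173.82], [-45.26, 126.66], [13.44, 144.39], [-59.66, 239.66], [0, 175.72], [-146.38, 146.38]. Speed limits (degrees/s): [127.2, 127.2, 147.25, 180, 180, 180].

### API

Orientations are given as a 3x3 rotation matrix whose columns are the frame's x, y, z axes.
In Python, from station import robot gives the robot as it stands. The module is installed in compiled form; this text tells all that it offers.
- The arm moves only by the tool arm_command, never from a script. Its argument "series" is a list of rows, each an object with "translation": the shift along the tool's x, y, z in cm, a list of three; "twist": the turn, a rotation vector about the tool's x, y, z in degrees, a list of three; "jaw": the finger opening in cm, from 0 to 9.4. In form: [{"translation": [dx, dy, dz], "twist": [rx, ry, rz], "jaw": jaw}, ...]. A call has 1 to 10 rows; each row is the pose to reach, as a shift and turn from the pose commanded when the call began, along the tool's axes at that moment; what a row does not reach only later rows make up. A row lasts 1/10 s, in which the tool goes at most 50 mm and 8.59 degrees, less where a joint would pass 70% of its speed; a pose out of reach is approached as far as the arm can. A call with a gripper value outside its range is refused whole. The fingers move at their own pace and stop on an object; the grip force is fixed at half the most. Time passes only in rows, so rows that repeat a pose let the fingers close. It gives the time, the measured TCP pose, the force, the opening and the grip force at its end, in the units of the state.
- robot.state(): the state, without advancing time (a new reading comes with each control period).
- robot.grab_frame(name): name is "scene" or "top" or "wrist"; returns the picture (480x640x3 uint8, blue, green, red); there is no depth.
- robot.calibration(name): a dict with "intrinsics" (3x3 intrinsics, pixels), "rvec" (rotation vector, rad) and "tvec" (3), from world to camera coordinates, as OpenCV has them; the wrist camera has in their place "T_tool_cam" (4x4, takes a point from camera to tool coordinates, whose origin is the TCP and whose axes are the flange's). Camera axes: x right, y down, z forward; pixel columns grow to the right and rows downward; lengths in m; the calibration is good to about 2 mm. The wrist camera is an equidistant fisheye: a pixel r from the principal point sees the ray r / f radians off the axis. A picture is of the moment at which its call begins: read the wrist's pose just before it. calibration takes no time and is no camera call.
- robot.hand_in(): hands the job in; it is judged then, once.
The state is a dict: "t": time; "joint_pos": joint angles; "dq": joint speeds; "effort": joint torques, N m; "ee_pos": TCP position; "tool_rot": TCP orientation; "ft_force": force on the tool from outside, world axes, zero at the start; "torque": the same for the moment, N m; "opening": opening from 0.0 (shut) to 1.0 (fully open); "finger_force": force on a finger pad.
Only numpy, scipy, OpenCV 4.12 (cv2) and the standard library are available. Lean on these libraries where they do the work, as an engineer would, in place of code of your own. Each camera call takes 0.05 s, during which the arm holds its last target. There are 200 camera calls.

## Working session

There is one attempt and no reset: what is moved stays moved. The work goes in short steps, Python scripts to look and compute and a tool call to move; the robot and the scene stay as the last step left them, time stands still between calls to the robot, and variables do not carry over. Pictures are saved under pics/ and viewed, at most 10 in all, crops included, and the job is handed in when it is done.

Besides the shell and the picture viewer there is one more tool, called by a JSON object that holds its "fn" and its "kwargs". arm_command: Moves the arm, as the interface text tells. Its arguments: {"type":"object","properties":{"series":{"type":"array","items":{"type":"object","properties":{"translation":{"type":"array","items":{"type":"number"}},"twist":{"type":"array","items":{"type":"number"}},"jaw":{"type":"number"}}}}},"required":["series"]}

```bash
mkdir -p pics
cat > h.py <<'E'
import numpy as np, cv2
from station import robot
def cal(n):
    c=robot.calibration(n); R=cv2.Rodrigues(np.array(c["rvec"],float))[0]
    return np.array(c["intrinsics"]),R,np.array(c["tvec"],float).ravel()
def at_z(n,u,v,z):
    K,R,t=cal(n); d=R.T@np.linalg.inv(K)@[u,v,1]; o=-R.T@t
    return o+d*(z-o[2])/d[2]
def proj(n,P):
    K,R,t=cal(n); p=K@(R@np.array(P,float)+t); return p[:2]/p[2]
def tri(obs):
    A=[];b=[]
    for n,u,v in obs:
        K,R,t=cal(n); d=R.T@np.linalg.inv(K)@[u,v,1]; d/=np.linalg.norm(d); o=-R.T@t
        M=np.eye(3)-np.outer(d,d); A.append(M); b.append(M@o)
    return np.linalg.lstsq(np.vstack(A),np.hstack(b),rcond=None)[0]
E
python3 - <<'E'
from h import *
for n in ("scene","top"):
    cv2.imwrite(f"pics/{n}0.png",robot.grab_frame(n)); K,R,t=cal(n); print(n,K.tolist(),(-R.T@t).round(3),R.round(3).tolist())
s=robot.state(); print(s)
E
```

```text
scene [[461.46727999577, 0.0, 316.6302206903292], [0.0, 461.46727999577, 247.51403571508294], [0.0, 0.0, 1.0]] [ 0.199 -0.784  0.501] [[0.91, -0.415, 0.015], [-0.171, -0.407, -0.897], [0.379, 0.813, -0.441]]
top [[446.57762292743325, 0.0, 322.2422985514084], [0.0, 446.57762292743325, 241.1864561804032], [0.0, 0.0, 1.0]] [ 0.454 -0.027  0.974] [[-0.012, -1.0, 0.016], [-0.998, 0.011, -0.068], [0.068, -0.017, -0.998]]
{'t': 0.1, 'joint_pos': array([-6.75285125e+01,  1.72125823e+01,  8.71765058e+01, -2.72001672e-04,
        7.56715110e+01, -3.81722015e+00]), 'dq': array([-0.04481813, -0.00880052, -0.12483894,  0.02510242, -0.0508052 ,
        0.00622587]), 'effort': array([ 1.07043561e-03, -5.32642722e+01, -3.53285050e+01,  7.09787384e-02,
        2.35055108e-02, -4.62749676e-05]), 'ee_pos': array([ 0.24356628, -0.49309506,  0.4041434 ]), 'tool_rot': array([[ 8.96573229e-01,  4.42895335e-01, -4.08510791e-04],
       [ 4.42895519e-01, -8.96572701e-01,  9.75588193e-04],
       [ 6.58238361e-05, -1.05561386e-03, -9.99999441e-01]]), 'ft_force': array([-0.58800261,  0.33673341,  0.32951784]), 'torque': array([-0.00983231, -0.01647266,  0.00142286]), 'finger_force': 0.0, 'opening': 0.9977850948173485}
```

```bash
ls .
```

```text
h.py
pics
```

View pics/scene0.png

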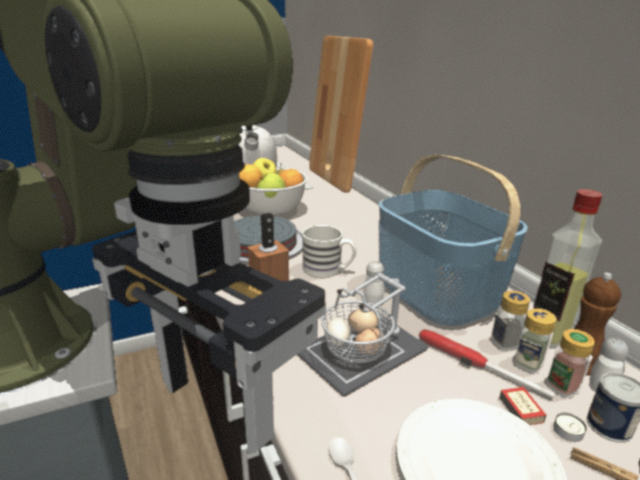

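View pics/top0.png

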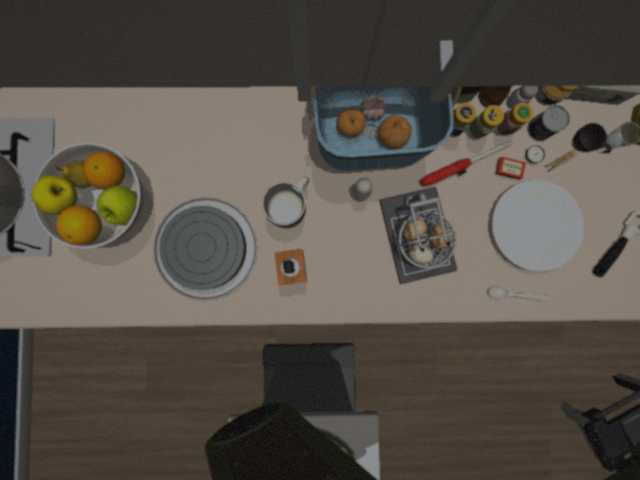

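The top view shows the stand around (418,235), the block at (290,267), the tray at (206,248), the mug at (286,206) and the salt shaker at (361,188). I'll enlarge these areas.

Run:
```python
from h import *
a=cv2.imread("pics/top0.png");s=cv2.imread("pics/scene0.png")
c1=cv2.resize(a[180:290,370:470],None,fx=5,fy=5,interpolation=cv2.INTER_CUBIC)
c2=cv2.resize(a[240:295,265:315],None,fx=5,fy=5,interpolation=cv2.INTER_CUBIC)
o=np.zeros((550,750+0,3),np.uint8);o[:550,:500]=c1;o[:275,500:750]=c2
cv2.imwrite("pics/c1.png",o)
cv2.imwrite("pics/c2.png",cv2.resize(s[205:390,230:430],None,fx=3.2,fy=3.2,interpolation=cv2.INTER_CUBIC)[:600])
```

```text
(no output)
```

View pics/c1.png

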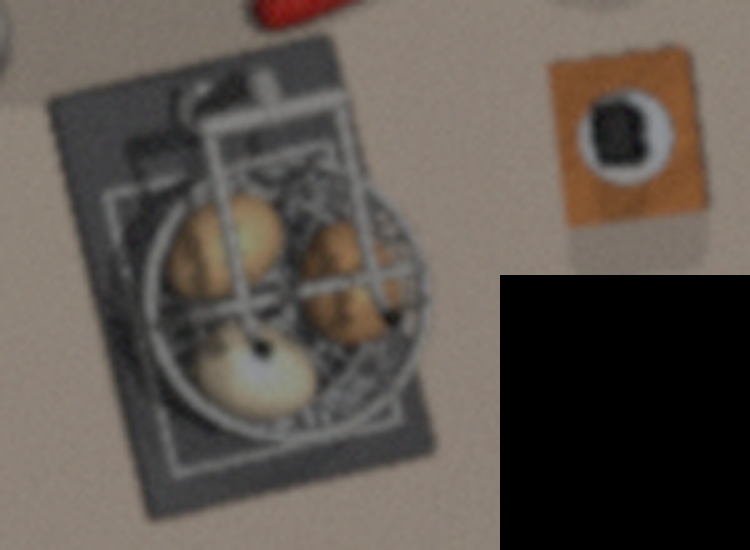

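View pics/c2.png

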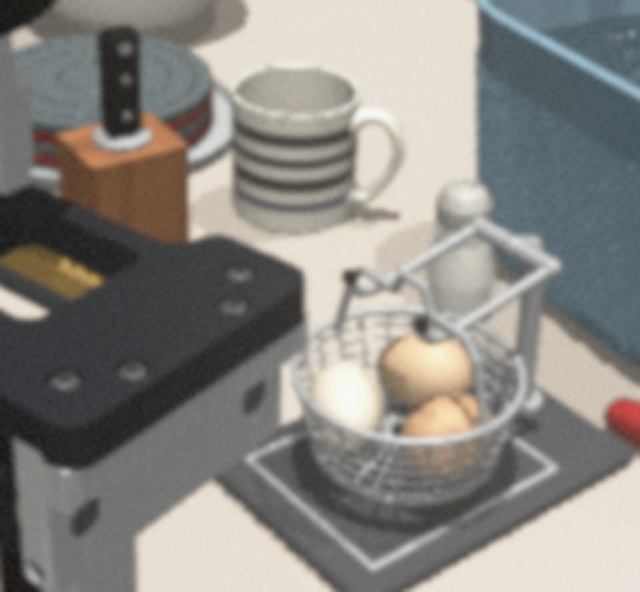

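Prong tips are at (422.4,249.6) and (448.4,243.6) in the top view, with crossbar ends at (411,205) and (439.6,200). The collar is at (290,267.6) and the block's long side runs along the image vertical. The mat pile is visible in the scene view.

Run:
```python
from h import *
q=lambda u,v,z,o=(370,180):at_z("top",o[0]+(u+.5)/5-.5,o[1]+(v+.5)/5-.5,z)
P=lambda *a:print(*[np.round(x,4) for x in a])
# plate
c=[q(50,100,.01),q(330,38,.01),q(435,450,.01),q(150,520,.01)]
ax=(c[0]-c[3]+c[1]-c[2]); P("plate ctr",np.mean(c,0),np.linalg.norm(c[0]-c[1]),np.linalg.norm(c[0]-c[3]),"yaw",np.degrees(np.arctan2(ax[1],ax[0])))
t=[q(262,348,.121),q(392,318,.121)]; b=[q(207,127,.117),q(348,98,.117)]
P("tips",*t,np.linalg.norm(t[0]-t[1]),"bar",*b,np.linalg.norm(b[0]-b[1]))
ax=b[0]+b[1]-t[0]-t[1]; L=np.linalg.norm(ax[:2])/2; y=np.degrees(np.arctan2(ax[1],ax[0])); m=(t[0]+t[1])/2
P("yaw",y,"L(88)",L,"seat",m+ax/2/L*.018)
# bail kink ends
P("kink mid", q(285,297,.1215), "rim ctr", q(288,298,.068))
o=(265,240)
k=[q(u-500,v,.082,o) for u,v in((550,65),(690,45),(708,208),(568,225))]
ax=k[0]-k[3]+k[1]-k[2]; P("block",np.mean(k,0),np.linalg.norm(k[0]-k[1]),np.linalg.norm(k[0]-k[3]),"yaw",np.degrees(np.arctan2(ax[1],ax[0])))
P("collar",q(127,138,.086,o),"handle top",q(120,133,.158,o))
for z in(.012,):P("tray",at_z("top",206,248,z))
P("rim L/R/T/B",*[at_z("top",u,v,.012)[:2] for u,v in((155,248),(256,248),(206,199),(206,297))])
P("mats L/R/T/B",*[at_z("top",u,v,.03)[:2] for u,v in((160,248),(244,248),(203,206),(203,289))])
P("shaker",at_z("top",361,184,.09))
# scene check
f=lambda u,v:(230+(u+.5)/3.2-.5,205+(v+.5)/3.2-.5)
P("handle tri", tri([("scene",*f(118,32)),("top",o[0]+120.5/5-.5,o[1]+133.5/5-.5)]))
P("collar tri", tri([("scene",*f(123,137)),("top",o[0]+127.5/5-.5,o[1]+138.5/5-.5)]))
P("tipA", tri([("scene",*f(352,277)),("top",370+262.5/5-.5,180+348.5/5-.5)]))
P("tipB", tri([("scene",*f(424,325)),("top",370+392.5/5-.5,180+318.5/5-.5)]))
```

```text
Traceback (most recent call last):
numpy._core._exceptions._UFuncNoLoopError: ufunc 'multiply' did not contain a loop with signature matching types (dtype('<U9'), dtype('float64')) -> None
```

```bash
cat > m.py <<'E'
from h import *
q=lambda u,v,z,o=(370,180):at_z("top",o[0]+(u+.5)/5-.5,o[1]+(v+.5)/5-.5,z)
P=lambda *a:print(*[x if isinstance(x,str) else np.round(x,4) for x in a])
c=[q(50,100,.01),q(330,38,.01),q(435,450,.01),q(150,520,.01)]
ax=(c[0]-c[3]+c[1]-c[2]); P("plate ctr",np.mean(c,0),np.linalg.norm(c[0]-c[1]),np.linalg.norm(c[0]-c[3]),"yaw",np.degrees(np.arctan2(ax[1],ax[0])))
t=[q(262,348,.121),q(392,318,.121)]; b=[q(207,127,.117),q(348,98,.117)]
P("tips",*t,np.linalg.norm(t[0]-t[1]),"bar",*b,np.linalg.norm(b[0]-b[1]))
ax=b[0]+b[1]-t[0]-t[1]; L=np.linalg.norm(ax[:2])/2; y=np.degrees(np.arctan2(ax[1],ax[0])); m=(t[0]+t[1])/2
P("yaw",y,"L(88)",L,"seat",m+ax/2/L*.018)
P("kink mid", q(285,297,.1215), "rim ctr", q(288,298,.068))
o=(265,240)
k=[q(u-500,v,.082,o) for u,v in((550,65),(690,45),(708,208),(568,225))]
ax=k[0]-k[3]+k[1]-k[2]; P("block",np.mean(k,0),np.linalg.norm(k[0]-k[1]),np.linalg.norm(k[0]-k[3]),"yaw",np.degrees(np.arctan2(ax[1],ax[0])))
P("collar",q(127,138,.086,o),"handle top",q(120,133,.158,o))
P("tray",at_z("top",206,248,.012))
P("rim L/R/T/B",*[at_z("top",u,v,.012)[:2] for u,v in((155,248),(256,248),(206,199),(206,297))])
P("mats L/R/T/B",*[at_z("top",u,v,.03)[:2] for u,v in((160,248),(244,248),(203,206),(203,289))])
P("shaker",at_z("top",361,184,.09))
f=lambda u,v:(230+(u+.5)/3.2-.5,205+(v+.5)/3.2-.5)
P("handle tri", tri([("scene",*f(118,32)),("top",o[0]+120.5/5-.5,o[1]+133.5/5-.5)]))
P("collar tri", tri([("scene",*f(123,137)),("top",o[0]+127.5/5-.5,o[1]+138.5/5-.5)]))
P("tipA", tri([("scene",*f(352,277)),("top",370+262.5/5-.5,180+348.5/5-.5)]))
P("tipB", tri([("scene",*f(424,325)),("top",370+392.5/5-.5,180+318.5/5-.5)]))
E
python3 m.py
```

```text
plate ctr [ 0.5315 -0.2516  0.01  ] 0.1263 0.1872 yaw 12.3725
tips [ 0.4947 -0.233   0.121 ] [ 0.5056 -0.2835  0.121 ] 0.0517 bar [ 0.5809 -0.2149  0.117 ] [ 0.5918 -0.2702  0.117 ] 0.0563
yaw 10.3302 L(88) 0.0876 seat [ 0.5179 -0.255   0.1202]
kink mid [ 0.5142 -0.2423  0.1215] rim ctr [ 0.5175 -0.257   0.068 ]
block [0.4646 0.0216 0.082 ] 0.0564 0.064 yaw 5.9474
collar [0.4636 0.0222 0.086 ] handle top [0.4646 0.0207 0.158 ]
tray [0.5076 0.2062 0.012 ]
rim L/R/T/B [0.5088 0.315 ] [0.5064 0.0991] [0.6138 0.2068] [0.403  0.2056]
mats L/R/T/B [0.5077 0.2982] [0.5057 0.122 ] [0.5959 0.2086] [0.4207 0.2076]
shaker [ 0.6283 -0.1213  0.09  ]
handle tri [0.4642 0.0209 0.1577]
collar tri [0.4642 0.022  0.0853]
tipA [ 0.4954 -0.2339  0.1183]
tipB [ 0.5068 -0.2849  0.118 ]
```

```bash
cat > go.py <<'E'
import sys
from h import *
from scipy.spatial.transform import Rotation as Ro
# target grasp point x y z, yaw of tool x
x,y,z,yaw=map(float,sys.argv[1:5]); s=robot.state(); R=np.array(s["tool_rot"]); a=np.radians(yaw); c,n=np.cos(a),np.sin(a)
T=np.array([[c,n,0],[n,-c,0],[0,0,-1]])
print("t",s["t"],"F",np.round(s["ft_force"],2),"open",s["opening"],"ff",s["finger_force"],"pos",np.round(s["ee_pos"],4),"yaw",np.degrees(np.arctan2(R[1,0],R[0,0])).round(2),"j",np.round(s["joint_pos"],0))
print("cm",(100*R.T@(np.array([x,y,z+.18])-s["ee_pos"])).round(2),"deg",np.degrees(Ro.from_matrix(R.T@T).as_rotvec()).round(2))
E
python3 go.py .4642 .0213 .205 6
```

```text
t 0.1 F [-0.59  0.34  0.33] open 0.9977850948173485 ff 0.0 pos [ 0.2436 -0.4931  0.4041] yaw 26.29 j [-68.  17.  87.  -0.  76.  -4.]
cm [ 42.56 -36.35   1.96] deg [-6.000e-02  1.000e-02  2.029e+01]
```

{"fn": "arm_command", "kwargs": {"series": [{"translation": [42.6,-36.4,1.9],"twist": [0,0,20.3],"jaw": 5},{"translation": [42.6,-36.4,1.9],"twist": [0,0,20.3],"jaw": 5},{"translation": [42.6,-36.4,1.9],"twist": [0,0,20.3],"jaw": 5},{"translation": [42.6,-36.4,1.9],"twist": [0,0,20.3],"jaw": 5},{"translation": [42.6,-36.4,1.9],"twist": [0,0,20.3],"jaw": 5},{"translation": [42.6,-36.4,1.9],"twist": [0,0,20.3],"jaw": 5},{"translation": [42.6,-36.4,1.9],"twist": [0,0,20.3],"jaw": 5},{"translation": [42.6,-36.4,1.9],"twist": [0,0,20.3],"jaw": 5},{"translation": [42.6,-36.4,1.9],"twist": [0,0,20.3],"jaw": 5},{"translation": [42.6,-36.4,1.9],"twist": [0,0,20.3],"jaw": 5}]}}

```text
t: 1.1
ee_pos: [0.44, -0.0333, 0.3878]
tool_rot: [[0.995, 0.104, 0.0], [0.104, -0.995, -0.0], [0.0, 0.0, -1.0]]
ft_force: [1.1, -1.0, 1.3]
opening: 0.533
finger_force: 0.0
```

```bash
python3 go.py .4642 .0213 .205 6
```

```text
t 1.1 F [ 1.12 -1.04  1.32] open 0.5331103140669013 ff 0.0 pos [ 0.44   -0.0333  0.3878] yaw 5.99 j [ -9.   4. 105.  -0.  71.  75.]
cm [ 2.98 -5.18  0.28] deg [ 0.01 -0.01 -0.01]
```

{"fn": "arm_command", "kwargs": {"series": [{"translation": [2.98,-5.18,0.28],"twist": [0,0,0],"jaw": 5},{"translation": [2.98,-5.18,0.28],"twist": [0,0,0],"jaw": 5},{"translation": [2.98,-5.18,0.28],"twist": [0,0,0],"jaw": 5},{"translation": [2.98,-5.18,0.28],"twist": [0,0,0],"jaw": 5}]}}

```text
t: 1.5
ee_pos: [0.4637, 0.0184, 0.3848]
tool_rot: [[0.995, 0.104, -0.001], [0.104, -0.995, -0.0], [-0.001, 0.0, -1.0]]
ft_force: [-0.1, 0.5, 0.6]
opening: 0.534
finger_force: 0.0
```

```bash
python3 go.py .4642 .0213 .13 6
python3 - <<'E'
from h import *
a=robot.grab_frame("wrist");b=robot.grab_frame("top")
o=np.zeros((480,800,3),np.uint8); o[:,:480]=cv2.resize(a,(480,360))[0:1].repeat(480,0)*0
o[:420,:560]=cv2.resize(a,(560,420)); o[:275,560:800]=cv2.resize(b[240:295,267:315],(240,275))
cv2.imwrite("pics/w1.png",o); c=robot.calibration("wrist"); print(c)
E
```

```text
t 1.5 F [-0.13  0.49  0.63] open 0.5341255082937586 ff 0.0 pos [0.4637 0.0184 0.3848] yaw 5.97 j [ -2.   7. 102.  -0.  71.  82.]
cm [ 0.08 -0.28  7.48] deg [ 0.01  0.03 -0.03]
{'intrinsics': array([[371.64829954,   0.        , 317.46784123],
       [  0.        , 371.64829954, 238.46300277],
       [  0.        ,   0.        ,   1.        ]]), 'T_tool_cam': array([[-3.80178692e-04, -9.62215935e-01, -2.72287256e-01,
         8.10866014e-02],
       [ 9.99999807e-01, -2.31753443e-04, -5.77264485e-04,
         1.11621761e-03],
       [ 4.92349577e-04, -2.72287422e-01,  9.62215837e-01,
         2.01643649e-02],
       [ 0.00000000e+00,  0.00000000e+00,  0.00000000e+00,
         1.00000000e+00]])}
```

View pics/w1.png

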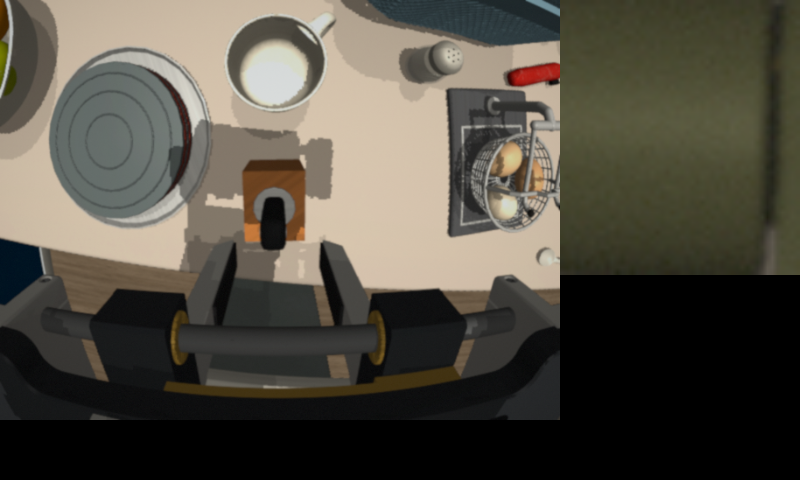

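The wrist view shows the handle at (273,225) between the fingers at x = 225 and 335. Going down and gripping.

{"fn": "arm_command", "kwargs": {"series": [{"translation": [0.1,-0.2,2.5],"twist": [0,0,0],"jaw": 5},{"translation": [0.1,-0.2,5],"twist": [0,0,0],"jaw": 5},{"translation": [0.1,-0.2,7.5],"twist": [0,0,0],"jaw": 5},{"translation": [0.1,-0.2,7.5],"twist": [0,0,0],"jaw": 5},{"translation": [0.1,-0.2,7.5],"twist": [0,0,0],"jaw": 5},{"translation": [0.1,-0.2,7.5],"twist": [0,0,0],"jaw": 1},{"translation": [0.1,-0.2,7.5],"twist": [0,0,0],"jaw": 1},{"translation": [0.1,-0.2,7.5],"twist": [0,0,0],"jaw": 1},{"translation": [0.1,-0.2,7.5],"twist": [0,0,0],"jaw": 1},{"translation": [0.1,-0.2,7.5],"twist": [0,0,0],"jaw": 1}]}}

```text
t: 2.6
ee_pos: [0.4648, 0.0213, 0.3102]
tool_rot: [[0.995, 0.104, 0.0], [0.104, -0.995, 0.0], [0.0, 0.0, -1.0]]
ft_force: [-0.5, 0.6, 2.0]
opening: 0.19
finger_force: 30.0
```

```bash
python3 go.py .4642 .0213 .23 6
```

```text
t 2.6 F [-0.53  0.61  2.05] open 0.19043837799688107 ff 30.00022441148758 pos [0.4648 0.0213 0.3102] yaw 5.99 j [ -2.  13. 106.   0.  61.  82.]
cm [-0.05 -0.   -9.98] deg [ 0.   -0.02 -0.01]
```

{"fn": "arm_command", "kwargs": {"series": [{"translation": [0,0,-1],"twist": [0,0,0],"jaw": 1},{"translation": [0,0,-3],"twist": [0,0,0],"jaw": 1},{"translation": [0,0,-5.5],"twist": [0,0,0],"jaw": 1},{"translation": [0,0,-8],"twist": [0,0,0],"jaw": 1},{"translation": [0,0,-10],"twist": [0,0,0],"jaw": 1},{"translation": [0,0,-10],"twist": [0,0,0],"jaw": 1}]}}

```text
t: 3.2
ee_pos: [0.4648, 0.0213, 0.4127]
tool_rot: [[0.995, 0.104, 0.005], [0.104, -0.995, -0.0], [0.005, 0.001, -1.0]]
ft_force: [0.2, -0.4, -1.7]
opening: 0.189
finger_force: 30.0
```

```bash
python3 go.py .4642 .0213 .23 6
python3 - <<'E'
from h import *
s=robot.state();w=robot.grab_frame("wrist");b=robot.grab_frame("scene")
p=proj("scene",np.array(s["ee_pos"])+[0,0,-.27]); print(p)
u,v=map(int,p); u=max(60,min(u,580)); v=max(60,min(v,420))
o=np.zeros((420,800,3),np.uint8); 
o[:,:420]=cv2.resize(b[v-60:v+60,u-60:u+60],(420,420),interpolation=cv2.INTER_CUBIC); o[:420,420:]=cv2.resize(w[200:420,217:416],(380,420))
cv2.imwrite("pics/w2.png",o)
E
```

```text
t 3.2 F [ 0.17 -0.36 -1.74] open 0.18927144372787857 ff 29.999691545963287 pos [0.4648 0.0213 0.4127] yaw 5.99 j [ -2.   6. 100.  -0.  74.  82.]
cm [-0.06 -0.01  0.27] deg [ 0.04 -0.26 -0.01]
[267.25854083 221.53039742]
```

View pics/w2.png

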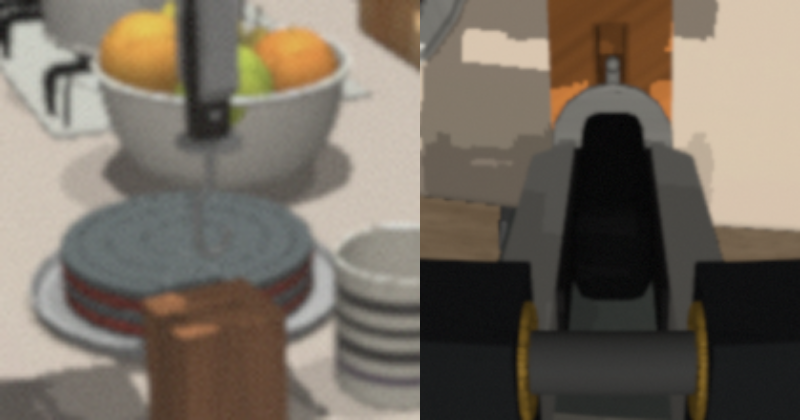

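The scene crop shows the shank at (207,160–235) and the wrist crop shows steel at (612,70). Which way the hook faces is still unclear, so I'll enlarge and compare with predicted positions.

Run:
```python
from h import *
s=robot.state();w=robot.grab_frame("wrist");b=robot.grab_frame("scene")
R=np.array(s["tool_rot"]);p0=np.array(s["ee_pos"])
c=robot.calibration("wrist");K=np.array(c["intrinsics"]);T=np.linalg.inv(np.array(c["T_tool_cam"]))
def pw(P):
    q=(T@np.append(P,1))[:3]; r=np.hypot(q[0],q[1]); th=np.arctan2(r,q[2]); return K[:2,2]+K[0,0]*th*q[:2]/r
zt=.228+.0635
H={}
for sg in(1,-1):
    H[sg]=[(sg*.009,0,zt-.012),(sg*.009,0,zt-.003),(0,0,zt+.0025),(-sg*.009,0,zt-.003),(-sg*.009,0,zt-.02),(-sg*.009,0,zt-.035)]
u,v=proj("scene",p0+R@[0,0,zt]);u,v=int(u),int(v); a,d=int(pw(H[1][0])[0]),int(pw(H[1][0])[1])
su,sv=u-20,v-40; wu,wv=a-16,d-16
L=cv2.resize(b[sv:sv+56,su:su+40],(400,560),interpolation=cv2.INTER_CUBIC); W=cv2.resize(w[wv:wv+32,wu:wu+32],(384,384),interpolation=cv2.INTER_CUBIC)
o=np.zeros((560,800,3),np.uint8);o[:,:400]=L;o[:384,400:784]=W;cv2.imwrite("pics/w3.png",o)
for sg in H:
    print(sg,[tuple(((proj("scene",p0+R@np.array(P))-[su,sv])*10).round()) for P in H[sg]])
    print("  w",[tuple(((pw(np.array(P))-[wu,wv])*12+[400,0]).round()) for P in H[sg]])
```

```text
1 [(np.float64(245.0), np.float64(345.0)), (np.float64(246.0), np.float64(386.0)), (np.float64(206.0), np.float64(420.0)), (np.float64(164.0), np.float64(404.0)), (np.float64(161.0), np.float64(325.0)), (np.float64(158.0), np.float64(255.0))]
  w [(np.float64(594.0), np.float64(201.0)), (np.float64(594.0), np.float64(162.0)), (np.float64(595.0), np.float64(276.0)), (np.float64(595.0), np.float64(436.0)), (np.float64(594.0), np.float64(527.0)), (np.float64(593.0), np.float64(616.0))]
-1 [(np.float64(162.0), np.float64(363.0)), (np.float64(164.0), np.float64(404.0)), (np.float64(206.0), np.float64(420.0)), (np.float64(246.0), np.float64(386.0)), (np.float64(244.0), np.float64(308.0)), (np.float64(241.0), np.float64(239.0))]
  w [(np.float64(594.0), np.float64(483.0)), (np.float64(595.0), np.float64(436.0)), (np.float64(595.0), np.float64(276.0)), (np.float64(594.0), np.float64(162.0)), (np.float64(593.0), np.float64(237.0)), (np.float64(592.0), np.float64(312.0))]
```

View pics/w3.png

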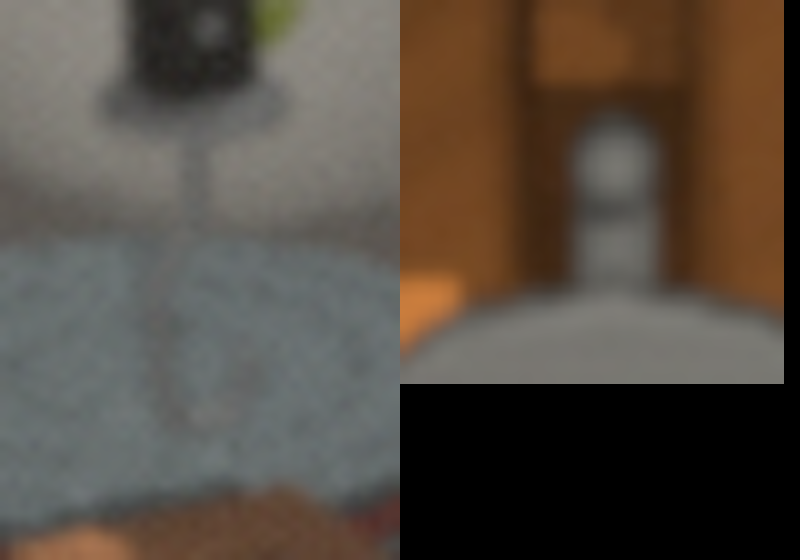

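Clear: the shank is on the left (158,255–325) and the tip on the right (245,365), so the hook's +x is the tool's +x and the shank faces the robot. I'll approach the bail from the front.

{"fn": "arm_command", "kwargs": {"series": [{"translation": [0,2,-2.7],"twist": [0,0,0],"jaw": 1},{"translation": [-1,6,-2.7],"twist": [0,0,-2],"jaw": 1},{"translation": [-2,10.5,-2.7],"twist": [0,0,-4],"jaw": 1},{"translation": [-2.5,15,-2.7],"twist": [0,0,-5.5],"jaw": 1},{"translation": [-3,19.5,-2.7],"twist": [0,0,-5.5],"jaw": 1},{"translation": [-3.6,23.5,-2.7],"twist": [0,0,-5.5],"jaw": 1},{"translation": [-3.6,26.5,-2.7],"twist": [0,0,-5.5],"jaw": 1},{"translation": [-3.6,28.6,-2.7],"twist": [0,0,-5.5],"jaw": 1},{"translation": [-3.6,28.6,-2.7],"twist": [0,0,-5.5],"jaw": 1},{"translation": [-3.6,28.6,-2.7],"twist": [0,0,-5.5],"jaw": 1}]}}

```text
t: 4.4
ee_pos: [0.4588, -0.2668, 0.4359]
tool_rot: [[0.98, 0.199, -0.002], [0.199, -0.98, 0.001], [-0.001, -0.002, -1.0]]
ft_force: [0.5, 0.0, -1.9]
opening: 0.188
finger_force: 30.0
```

```bash
cat >> h.py <<'E'
def wcam():
    c=robot.calibration("wrist"); return np.array(c["intrinsics"]),np.array(c["T_tool_cam"])
def wproj(P,s):  # world point -> wrist pixel
    K,T=wcam(); P=np.array(s["tool_rot"]).T@(np.array(P)-s["ee_pos"]); q=(np.linalg.inv(T)@np.append(P,1))[:3]
    r=np.hypot(q[0],q[1]); return K[:2,2]+K[0,0]*np.arctan2(r,q[2])*q[:2]/r
def wat(u,v,z,s):
    K,T=wcam(); d=np.array([u-K[0,2],v-K[1,2]])/K[0,0]; th=np.hypot(*d)
    q=np.append(np.sin(th)*d/th,np.cos(th)); R=np.array(s["tool_rot"]); o=s["ee_pos"]+R@T[:3,3]; q=R@T[:3,:3]@q
    return o+q*(z-o[2])/q[2]
E
python3 go.py .459 -.267 .26 11.5
python3 - <<'E'
from h import *
import pickle
s=robot.state();w=robot.grab_frame("wrist"); pickle.dump(s,open("s4.pkl","wb")); cv2.imwrite("pics/w4raw.png",w)
p=wproj([.518,-.2555,.1215],s); print(p); u,v=int(p[0])-80,max(int(p[1])-60,0); print("origin",u,v)
cv2.imwrite("pics/w4.png",cv2.resize(w[v:v+120,u:u+160],(800,600),interpolation=cv2.INTER_CUBIC))
E
```

```text
t 4.4 F [ 0.5   0.03 -1.95] open 0.18846880878157052 ff 29.99972015619278 pos [ 0.4588 -0.2668  0.4359] yaw 11.45 j [-34.  13.  88.   0.  79.  44.]
cm [ 0.02  0.02 -0.41] deg [-0.09  0.07 -0.05]
[317.50004643 161.59215088]
origin 237 101
```

View pics/w4.png

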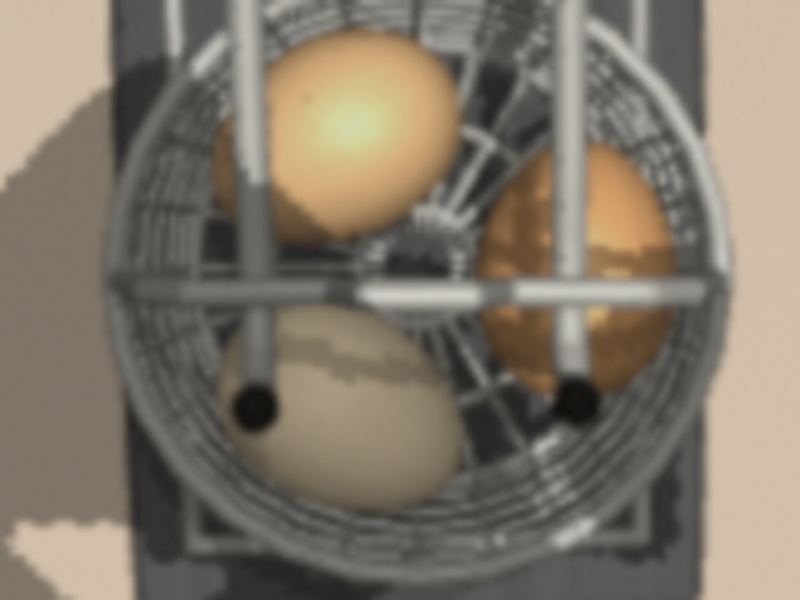

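The bail's kink runs from (345,292) to (490,292) in the crop, centre (418,293). The prong ends are at (256,407) and (575,402), and the view is well aligned.

Run:
```python
from h import *
import pickle
s=pickle.load(open("s4.pkl","rb")); f=lambda u,v:(237+(u+.5)/5-.5,101+(v+.5)/5-.5)
k=wat(*f(418,293),.1215,s); a=wat(*f(256,407),.121,s); b=wat(*f(575,402),.121,s)
e1=wat(*f(120,288),.09,s)
R=np.array(s["tool_rot"])
print("kink",k.round(4),"tips",a.round(4),b.round(4),np.linalg.norm(a-b),np.degrees(np.arctan2(*(a-b)[[1,0]]))-90)
m=(a+b)/2; print("tip->kink in tool",(R.T@(k-m)*1000).round(1))
th=s["ee_pos"]+R@[0,0,.2915]; print("throat",th.round(4),"to kink, tool cm",(R.T@(k-th)*100).round(2))
```

```text
kink [ 0.5203 -0.2572  0.1215] tips [ 0.4973 -0.2355  0.121 ] [ 0.5083 -0.2852  0.121 ] 0.050893247098659174 12.389905456085259
tip->kink in tool [17.8  0.4 -0.5]
throat [ 0.4583 -0.2664  0.1444] to kink, tool cm [6.26 0.33 2.28]
```

{"fn": "arm_command", "kwargs": {"series": [{"translation": [0,0.3,1.5],"twist": [0,0,-0.9],"jaw": 1},{"translation": [0,0.3,3],"twist": [0,0,-0.9],"jaw": 1},{"translation": [0,0.3,4.4],"twist": [0,0,-0.9],"jaw": 1},{"translation": [0,0.3,4.4],"twist": [0,0,-0.9],"jaw": 1},{"translation": [1.5,0.3,4.4],"twist": [0,0,-0.9],"jaw": 1},{"translation": [3,0.3,4.4],"twist": [0,0,-0.9],"jaw": 1},{"translation": [4,0.3,4.4],"twist": [0,0,-0.9],"jaw": 1},{"translation": [4,0.3,4.4],"twist": [0,0,-0.9],"jaw": 1}]}}

```text
t: 5.25
ee_pos: [0.4993, -0.2612, 0.3933]
tool_rot: [[0.976, 0.216, 0.0], [0.216, -0.976, -0.0], [0.0, 0.0, -1.0]]
ft_force: [0.9, -0.0, -1.5]
opening: 0.192
finger_force: 30.0
```

```bash
python3 go.py .5199 -.2570 .2105 12.4
```

```text
t 5.25 F [ 0.88 -0.01 -1.48] open 0.19154880816351502 ff 29.999650418758392 pos [ 0.4993 -0.2612  0.3933] yaw 12.47 j [-31.  19.  86.   0.  75.  46.]
cm [2.1  0.04 0.28] deg [ 0.01 -0.02  0.07]
```

{"fn": "arm_command", "kwargs": {"series": [{"translation": [0.7,0,0.1],"twist": [0,0,0],"jaw": 1},{"translation": [1.4,0,0.1],"twist": [0,0,0],"jaw": 1},{"translation": [2.1,0,0.1],"twist": [0,0,0],"jaw": 1},{"translation": [2.1,0,0.1],"twist": [0,0,0],"jaw": 1},{"translation": [2.1,0,-0.5],"twist": [0,0,0],"jaw": 1},{"translation": [2.1,0,-1.0],"twist": [0,0,0],"jaw": 1},{"translation": [2.1,0,-1.3],"twist": [0,0,0],"jaw": 1},{"translation": [2.1,0,-1.3],"twist": [0,0,0],"jaw": 1},{"translation": [2.1,0,-1.3],"twist": [0,0,0],"jaw": 1}]}}

```text
t: 6.15
ee_pos: [0.519, -0.2574, 0.406]
tool_rot: [[0.977, 0.214, 0.0], [0.214, -0.977, -0.0], [0.0, 0.0, -1.0]]
ft_force: [-0.2, 0.7, -1.4]
opening: 0.19
finger_force: 30.0
```

```bash
python3 go.py .5199 -.2570 .2515 12.4
python3 - <<'E'
from h import *
import pickle
s=robot.state();w=robot.grab_frame("wrist"); 
p=wproj([.52,-.257,.1215],s); u,v=int(p[0])-60,max(int(p[1])-45,0); print("kink pred",(p-[u,v])*20/3)
cv2.imwrite("pics/w5.png",cv2.resize(w[v:v+90,u:u+120],(800,600),interpolation=cv2.INTER_CUBIC))
E
```

```text
t 6.15 F [-0.18  0.72 -1.39] open 0.18953524186192275 ff 29.999686181545258 pos [ 0.519  -0.2574  0.406 ] yaw 12.38 j [-30.  21.  82.  -0.  77.  48.]
cm [ 0.1  -0.02 -2.55] deg [ 0.01 -0.   -0.02]
kink pred [404.27363724 300.48160466]
```

View pics/w5.png

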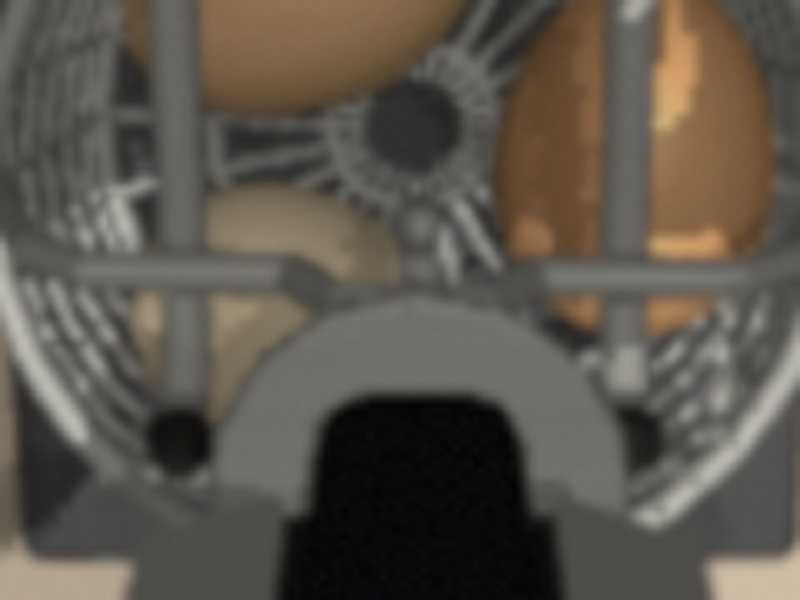

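The hook's tip shows at (418,225), past the kink at row 290 and centred between its ends. The bail is above the throat, so I can lift.

{"fn": "arm_command", "kwargs": {"series": [{"translation": [0.1,0,-0.4],"twist": [0,0,0],"jaw": 1},{"translation": [0.1,0,-0.7],"twist": [0,0,0],"jaw": 1},{"translation": [0.1,0,-1.0],"twist": [0,0,0],"jaw": 1},{"translation": [0.1,0,-1.4],"twist": [0,0,0],"jaw": 1},{"translation": [0.1,0,-1.8],"twist": [0,0,0],"jaw": 1},{"translation": [0.1,0,-2.2],"twist": [0,0,0],"jaw": 1},{"translation": [0.1,0,-2.5],"twist": [0,0,0],"jaw": 1},{"translation": [0.1,0,-2.5],"twist": [0,0,0],"jaw": 1},{"translation": [0.1,0,-2.5],"twist": [0,0,0],"jaw": 1}]}}

```text
t: 7.1
ee_pos: [0.5201, -0.2571, 0.4309]
tool_rot: [[0.977, 0.215, -0.0], [0.215, -0.977, 0.0], [-0.0, -0.0, -1.0]]
ft_force: [-0.5, 0.0, -5.3]
opening: 0.188
finger_force: 30.0
```

```bash
python3 go.py .5199 -.2570 .2515 12.4
python3 - <<'E'
from h import *
s=robot.state();w=robot.grab_frame("wrist");b=robot.grab_frame("scene")
o=np.zeros((560,800,3),np.uint8); o[:,:400]=cv2.resize(w[90:230,267:367],(400,560)); o[:,400:]=cv2.resize(b[240:380,310:410],(400,560),interpolation=cv2.INTER_CUBIC)
cv2.imwrite("pics/w6.png",o)
E
```

```text
t 7.1 F [-0.51  0.03 -5.34] open 0.18767940686986595 ff 29.998839497566223 pos [ 0.5201 -0.2571  0.4309] yaw 12.39 j [-30.  20.  80.  -0.  80.  48.]
cm [-0.01 -0.02 -0.06] deg [-0.    0.   -0.01]
```

View pics/w6.png

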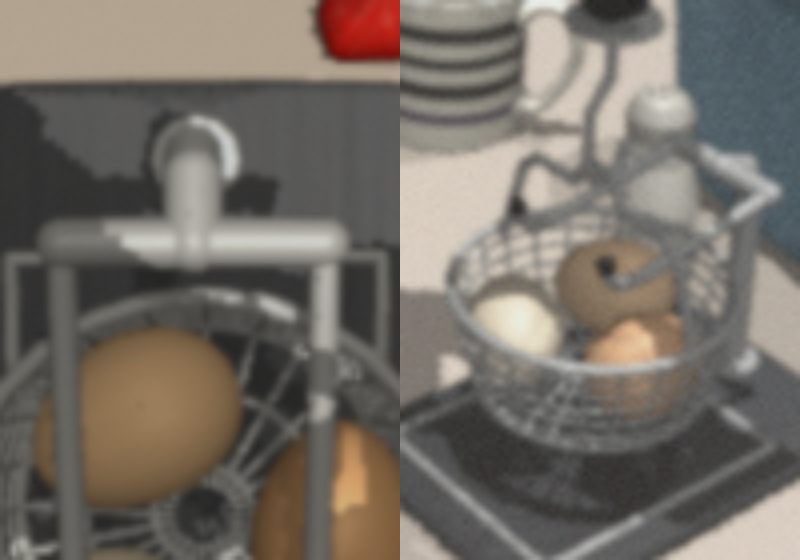

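Lifted: the load rose by 4 N (the full basket) and the scene view shows it hanging level on the hook with all the eggs. Now I draw it straight out to the front.

{"fn": "arm_command", "kwargs": {"series": [{"translation": [-0.2,0,-0.1],"twist": [0,0,0],"jaw": 1},{"translation": [-0.6,0,-0.1],"twist": [0,0,0],"jaw": 1},{"translation": [-1.2,0,-0.1],"twist": [0,0,0],"jaw": 1},{"translation": [-2.0,0,-0.1],"twist": [0,0,0],"jaw": 1},{"translation": [-2.8,0,-0.1],"twist": [0,0,0],"jaw": 1},{"translation": [-3.6,0,-0.1],"twist": [0,0,0],"jaw": 1},{"translation": [-4.4,0,-0.1],"twist": [0,0,0],"jaw": 1},{"translation": [-5.0,0,-0.1],"twist": [0,0,0],"jaw": 1},{"translation": [-5.3,0,-0.1],"twist": [0,0,0],"jaw": 1},{"translation": [-5.4,0,-0.1],"twist": [0,0,0],"jaw": 1}]}}

```text
t: 8.2
ee_pos: [0.4671, -0.2688, 0.4321]
tool_rot: [[0.977, 0.214, 0.0], [0.214, -0.977, -0.0], [0.0, 0.0, -1.0]]
ft_force: [0.9, 0.1, -6.2]
opening: 0.189
finger_force: 30.0
```

{"fn": "arm_command", "kwargs": {"series": [{"translation": [-0.2,0,0],"twist": [0,0,0],"jaw": 1},{"translation": [-0.7,0,0],"twist": [0,0,0],"jaw": 1},{"translation": [-1.4,0,0],"twist": [0,0,0],"jaw": 1},{"translation": [-2.2,0,0],"twist": [0,0,0],"jaw": 1},{"translation": [-3.0,0,0],"twist": [0,0,0],"jaw": 1},{"translation": [-3.7,0,0],"twist": [0,0,0],"jaw": 1},{"translation": [-4.3,0,0],"twist": [0,0,0],"jaw": 1},{"translation": [-4.8,0,0],"twist": [0,0,0],"jaw": 1},{"translation": [-5.0,0,0],"twist": [0,0,0],"jaw": 1},{"translation": [-5.0,0,0],"twist": [0,0,0],"jaw": 1}]}}

```text
t: 9.2
ee_pos: [0.4183, -0.2795, 0.4321]
tool_rot: [[0.977, 0.214, 0.0], [0.214, -0.977, -0.0], [0.0, 0.0, -1.0]]
ft_force: [-0.4, -0.1, -5.2]
opening: 0.19
finger_force: 30.0
```

```bash
python3 go.py .41 -.28 .34 12.4
```

```text
t 9.2 F [-0.39 -0.14 -5.22] open 0.19001563350317052 ff 29.998784065246582 pos [ 0.4183 -0.2795  0.4321] yaw 12.38 j [-38.  10.  92.   0.  78.  40.]
cm [-0.82 -0.13 -8.79] deg [ 0.01 -0.01 -0.02]
```

{"fn": "arm_command", "kwargs": {"series": [{"translation": [0,0,-0.2],"twist": [0,0,0],"jaw": 1},{"translation": [0,0,-0.7],"twist": [0,0,0],"jaw": 1},{"translation": [0,0,-1.5],"twist": [0,0,0],"jaw": 1},{"translation": [0,0,-2.5],"twist": [0,0,0],"jaw": 1},{"translation": [0,0,-3.6],"twist": [0,0,0],"jaw": 1},{"translation": [0,0,-4.8],"twist": [0,0,0],"jaw": 1},{"translation": [0,0,-6],"twist": [0,0,0],"jaw": 1},{"translation": [0,0,-6.9],"twist": [0,0,0],"jaw": 1},{"translation": [0,0,-7.4],"twist": [0,0,0],"jaw": 1},{"translation": [0,0,-7.6],"twist": [0,0,0],"jaw": 1}]}}

```text
t: 10.2
ee_pos: [0.4185, -0.2795, 0.5084]
tool_rot: [[0.977, 0.214, 0.0], [0.214, -0.977, -0.0], [0.0, 0.0, -1.0]]
ft_force: [0.3, -0.1, -5.8]
opening: 0.192
finger_force: 30.0
```

{"fn": "arm_command", "kwargs": {"series": [{"translation": [0,0,0],"twist": [0,0,0],"jaw": 1},{"translation": [0.1,-0.2,0],"twist": [0,0,0],"jaw": 1},{"translation": [0.3,-0.7,0],"twist": [0,0,0],"jaw": 1},{"translation": [0.6,-1.5,0],"twist": [0,0,0],"jaw": 1},{"translation": [1.1,-2.6,0],"twist": [0,0,0],"jaw": 1},{"translation": [1.8,-4.3,0],"twist": [0,0,0],"jaw": 1},{"translation": [2.6,-6.3,0],"twist": [0,0,0],"jaw": 1},{"translation": [3.7,-8.7,0],"twist": [0,0,0],"jaw": 1},{"translation": [4.8,-11.4,0],"twist": [0,0,0],"jaw": 1},{"translation": [6.1,-14.5,0],"twist": [0,0,0],"jaw": 1}]}}

```text
t: 11.2
ee_pos: [0.4469, -0.123, 0.508]
tool_rot: [[0.977, 0.214, 0.0], [0.214, -0.977, -0.0], [0.0, 0.0, -1.0]]
ft_force: [1.0, -1.0, -5.8]
opening: 0.189
finger_force: 30.0
```

{"fn": "arm_command", "kwargs": {"series": [{"translation": [1.4,-3.2,0],"twist": [0,0,0],"jaw": 1},{"translation": [2.8,-6.6,0],"twist": [0,0,0],"jaw": 1},{"translation": [4.2,-10.0,0],"twist": [0,0,0],"jaw": 1},{"translation": [5.6,-13.4,0],"twist": [0,0,0],"jaw": 1},{"translation": [7.0,-16.6,0],"twist": [0,0,0],"jaw": 1},{"translation": [8.3,-19.7,0],"twist": [0,0,0],"jaw": 1},{"translation": [9.4,-22.4,0],"twist": [0,0,0],"jaw": 1},{"translation": [10.5,-24.8,0],"twist": [0,0,0],"jaw": 1},{"translation": [11.3,-26.8,0],"twist": [0,0,0],"jaw": 1},{"translation": [12.0,-28.5,0],"twist": [0,0,0],"jaw": 1}]}}

```text
t: 12.2
ee_pos: [0.5025, 0.1814, 0.5079]
tool_rot: [[0.976, 0.216, -0.0], [0.216, -0.976, 0.0], [-0.0, -0.0, -1.0]]
ft_force: [0.9, -0.3, -5.3]
opening: 0.189
finger_force: 30.0
```

{"fn": "arm_command", "kwargs": {"series": [{"translation": [0.5,-1.1,0],"twist": [0,0,0],"jaw": 1},{"translation": [0.8,-1.9,0],"twist": [0,0,0],"jaw": 1},{"translation": [1.0,-2.4,0],"twist": [0,0,0],"jaw": 1},{"translation": [1.1,-2.6,0],"twist": [0,0,0],"jaw": 1},{"translation": [1.1,-2.6,0],"twist": [0,0,0],"jaw": 1},{"translation": [1.1,-2.6,0],"twist": [0,0,0],"jaw": 1}]}}

```text
t: 12.8
ee_pos: [0.5082, 0.2067, 0.508]
tool_rot: [[0.977, 0.214, 0.0], [0.214, -0.977, -0.0], [0.0, 0.0, -1.0]]
ft_force: [-0.2, 0.2, -5.7]
opening: 0.193
finger_force: 30.0
```

```bash
python3 go.py .508 .207 .308 12.4
```

```text
t 12.8 F [-0.23  0.16 -5.67] open 0.19294597639613717 ff 29.998863637447357 pos [0.5082 0.2067 0.508 ] yaw 12.36 j [18. 14. 78. -0. 88. 96.]
cm [-0.01 -0.04  2.  ] deg [ 0.   -0.   -0.04]
```

{"fn": "arm_command", "kwargs": {"series": [{"translation": [0,0,0.2],"twist": [0,0,0],"jaw": 1},{"translation": [0,0,0.7],"twist": [0,0,0],"jaw": 1},{"translation": [0,0,1.5],"twist": [0,0,0],"jaw": 1},{"translation": [0,0,2.5],"twist": [0,0,0],"jaw": 1},{"translation": [0,0,3.5],"twist": [0,0,0],"jaw": 1},{"translation": [0,0,4.5],"twist": [0,0,0],"jaw": 1},{"translation": [0,0,5.3],"twist": [0,0,0],"jaw": 1},{"translation": [0,0,5.8],"twist": [0,0,0],"jaw": 1},{"translation": [0,0,6.1],"twist": [0,0,0],"jaw": 1},{"translation": [0,0,6.3],"twist": [0,0,0],"jaw": 1}]}}

```text
t: 13.8
ee_pos: [0.5082, 0.2071, 0.4449]
tool_rot: [[0.977, 0.215, 0.0], [0.215, -0.977, 0.0], [0.0, -0.0, -1.0]]
ft_force: [-0.0, 0.0, -4.7]
opening: 0.192
finger_force: 30.0
```

{"fn": "arm_command", "kwargs": {"series": [{"translation": [0,0,0.2],"twist": [0,0,0],"jaw": 1},{"translation": [0,0,0.4],"twist": [0,0,0],"jaw": 1},{"translation": [0,0,0.6],"twist": [0,0,0],"jaw": 1},{"translation": [0,0,0.8],"twist": [0,0,0],"jaw": 1},{"translation": [0,0,1.0],"twist": [0,0,0],"jaw": 1}]}}

```text
t: 14.3
ee_pos: [0.5082, 0.2071, 0.4349]
tool_rot: [[0.977, 0.214, 0.0], [0.214, -0.977, 0.0], [0.0, -0.0, -1.0]]
ft_force: [0.7, -0.1, -6.1]
opening: 0.19
finger_force: 30.0
```

{"fn": "arm_command", "kwargs": {"series": [{"translation": [0,0,0.15],"twist": [0,0,0],"jaw": 1},{"translation": [0,0,0.3],"twist": [0,0,0],"jaw": 1},{"translation": [0,0,0.45],"twist": [0,0,0],"jaw": 1},{"translation": [0,0,0.6],"twist": [0,0,0],"jaw": 1}]}}

```text
t: 14.7
ee_pos: [0.5082, 0.2071, 0.4294]
tool_rot: [[0.977, 0.215, 0.001], [0.215, -0.977, 0.0], [0.001, -0.0, -1.0]]
ft_force: [-0.1, 0.3, -0.3]
opening: 0.193
finger_force: 30.0
```

Force fell from −5.5 N to about zero: the basket has landed, with the pile top near 43 mm. I'll lower the hook free of the bail.

{"fn": "arm_command", "kwargs": {"series": [{"translation": [0,0,0.2],"twist": [0,0,0],"jaw": 1},{"translation": [0,0,0.4],"twist": [0,0,0],"jaw": 1},{"translation": [0,0,0.6],"twist": [0,0,0],"jaw": 1},{"translation": [0,0,0.8],"twist": [0,0,0],"jaw": 1},{"translation": [0,0,0.8],"twist": [0,0,0],"jaw": 1}]}}

```text
t: 15.2
ee_pos: [0.5082, 0.2071, 0.4207]
tool_rot: [[0.977, 0.215, -0.0], [0.215, -0.977, -0.0], [-0.0, 0.0, -1.0]]
ft_force: [-0.3, -0.1, -0.9]
opening: 0.19
finger_force: 30.0
```

{"fn": "arm_command", "kwargs": {"series": [{"translation": [0,0,0.3],"twist": [0,0,0],"jaw": 1},{"translation": [0,0,0.6],"twist": [0,0,0],"jaw": 1},{"translation": [0,0,0.9],"twist": [0,0,0],"jaw": 1},{"translation": [0,0,1.0],"twist": [0,0,0],"jaw": 1},{"translation": [0,0,1.0],"twist": [0,0,0],"jaw": 1}]}}

```text
t: 15.7
ee_pos: [0.5082, 0.2071, 0.4108]
tool_rot: [[0.977, 0.215, -0.0], [0.215, -0.977, -0.0], [-0.0, 0.0, -1.0]]
ft_force: [-0.8, 0.6, -0.0]
opening: 0.192
finger_force: 30.0
```

```bash
python3 go.py .508 .207 .23 12.4
python3 - <<'E'
from h import *
cv2.imwrite("pics/l1.png",robot.grab_frame("wrist"))
E
```

```text
t 15.7 F [-0.81  0.65 -0.04] open 0.19247960784029086 ff 29.999596774578094 pos [0.5082 0.2071 0.4108] yaw 12.39 j [18. 17. 87. -0. 76. 96.]
cm [-0.02  0.    0.08] deg [ 0.    0.02 -0.01]
```

{"fn": "arm_command", "kwargs": {"series": [{"translation": [-0.4,0,0],"twist": [0,0,0],"jaw": 1},{"translation": [-0.8,0,0],"twist": [0,0,0],"jaw": 1},{"translation": [-1.2,0,0],"twist": [0,0,0],"jaw": 1},{"translation": [-1.2,0,0],"twist": [0,0,0],"jaw": 1}]}}

```text
t: 16.15
ee_pos: [0.496, 0.2045, 0.4112]
tool_rot: [[0.977, 0.215, 0.0], [0.215, -0.977, 0.0], [0.0, -0.0, -1.0]]
ft_force: [0.1, -0.2, -1.3]
opening: 0.19
finger_force: 30.0
```

{"fn": "arm_command", "kwargs": {"series": [{"translation": [-0.5,0,0],"twist": [0,0,0],"jaw": 1},{"translation": [-1.2,0,0],"twist": [0,0,0],"jaw": 1},{"translation": [-2.0,0,0],"twist": [0,0,0],"jaw": 1},{"translation": [-2.5,0,0],"twist": [0,0,0],"jaw": 1},{"translation": [-2.5,0,0],"twist": [0,0,0],"jaw": 1}]}}

```text
t: 16.65
ee_pos: [0.4715, 0.199, 0.4112]
tool_rot: [[0.977, 0.215, 0.0], [0.215, -0.977, 0.0], [0.0, -0.0, -1.0]]
ft_force: [-0.5, 0.3, -1.5]
opening: 0.187
finger_force: 30.0
```

```bash
python3 go.py .508 .207 .23 12.4
python3 - <<'E'
from h import *
s=robot.state(); a=cv2.imread("pics/l1.png"); b=robot.grab_frame("wrist"); cv2.imwrite("pics/l2.png",b)
t=robot.grab_frame("top"); cv2.imwrite("pics/l2t.png",t)
# where the bail's bright kink would project
for z in (.138,.1415): print(wproj([.508,.207,z],s))
E
```

```text
t 16.65 F [-0.5   0.26 -1.46] open 0.18733134110451813 ff 29.999675452709198 pos [0.4715 0.199  0.4112] yaw 12.39 j [19. 12. 93.  0. 75. 96.]
cm [3.74 0.01 0.12] deg [-0.   -0.01 -0.01]
[315.90682591 199.45707071]
[315.88361198 200.32833588]
```

Run:
```python
from h import *
s2=robot.state(); import copy
s1=copy.deepcopy(s2); s1["ee_pos"]=np.array([.5082,.2071,.4108])
a=cv2.imread("pics/l1.png",0); b=cv2.imread("pics/l2.png",0)
for P in ([.54,.24,.08],[.56,.20,.08],[.56,.23,.086]):
    u,v=map(int,wproj(P,s1)); T=a[v-15:v+15,u-15:u+15]
    M=cv2.matchTemplate(b,T,cv2.TM_CCOEFF_NORMED); _,sc,_,l=cv2.minMaxLoc(M)
    print(P,(u,v),"pred",wproj(wat(u,v,P[2],s1),s2).round(0),"found",l[0]+15,l[1]+15,round(sc,2))
```

```text
[0.54, 0.24, 0.08] (286, 187) pred [285. 143.] found 625 411 0.86
[0.56, 0.2, 0.08] (337, 174) pred [337. 130.] found 275 452 0.6
[0.56, 0.23, 0.086] (302, 167) pred [302. 122.] found 624 293 0.77
```

{"fn": "arm_command", "kwargs": {"series": [{"translation": [0,0,-0.5],"twist": [0,0,0],"jaw": 1},{"translation": [0,0,-1.5],"twist": [0,0,0],"jaw": 1},{"translation": [0,0,-3],"twist": [0,0,0],"jaw": 1},{"translation": [0,0,-4.5],"twist": [0,0,0],"jaw": 1},{"translation": [0,0,-5],"twist": [0,0,0],"jaw": 1},{"translation": [0,0,-5],"twist": [0,0,0],"jaw": 1}]}}

```text
t: 17.35
ee_pos: [0.4721, 0.1991, 0.4618]
tool_rot: [[0.977, 0.214, 0.001], [0.214, -0.977, 0.0], [0.002, -0.0, -1.0]]
ft_force: [-0.1, -0.4, -0.8]
opening: 0.192
finger_force: 30.0
```

```bash
python3 go.py .4648 .0213 .2305 5.99
python3 - <<'E'
from h import *
cv2.imwrite("pics/l3.png",robot.grab_frame("wrist"))
E
```

```text
t 17.35 F [-0.08 -0.39 -0.81] open 0.19218289936322952 ff 29.999614655971527 pos [0.4721 0.1991 0.4618] yaw 12.38 j [19. 10. 88.  0. 82. 96.]
cm [-4.53 17.22  5.12] deg [-0.01 -0.09  6.39]
```

{"fn": "arm_command", "kwargs": {"series": [{"translation": [-0.5,1,0],"twist": [0,0,1],"jaw": 1},{"translation": [-1.2,4,0],"twist": [0,0,2.5],"jaw": 1},{"translation": [-2.2,8,0],"twist": [0,0,4],"jaw": 1},{"translation": [-3.2,12,0],"twist": [0,0,5.5],"jaw": 1},{"translation": [-4,15.5,0],"twist": [0,0,6.4],"jaw": 1},{"translation": [-4.5,17.2,0],"twist": [0,0,6.4],"jaw": 1},{"translation": [-4.5,17.2,0],"twist": [0,0,6.4],"jaw": 1},{"translation": [-4.5,17.2,0],"twist": [0,0,6.4],"jaw": 1}]}}

```text
t: 18.2
ee_pos: [0.4648, 0.0213, 0.4606]
tool_rot: [[0.995, 0.103, -0.001], [0.103, -0.995, 0.0], [-0.001, -0.0, -1.0]]
ft_force: [-0.8, -0.2, -1.9]
opening: 0.188
finger_force: 30.0
```

```bash
python3 go.py .4648 .0213 .2 5.99
python3 - <<'E'
from h import *
s=robot.state(); w=robot.grab_frame("wrist"); h=cv2.cvtColor(w,cv2.COLOR_BGR2HSV)
m=((h[...,0]>5)&(h[...,0]<25)&(h[...,1]>60)).astype(np.uint8)
n,l,st,c=cv2.connectedComponentsWithStats(cv2.morphologyEx(m,cv2.MORPH_OPEN,np.ones((3,3))))
for i in range(1,n):
    if st[i,4]>60: print("blob",c[i].round(),st[i,4],wat(*c[i],.07,s).round(3))
print("egg area pred",wproj([.508,.207,.07],s))
# rotation/hook offset check: tip pixel vs first hook image prediction
print("tip pred",wproj(s["ee_pos"]+np.array(s["tool_rot"])@[.009,0,.2795],s)); 
cv2.imwrite("pics/l4.png",w); a=cv2.imread("pics/w1.png")
for r in range(120,150): print(r,w[r,312:332].mean().round(0),end=" ")
E
```

```text
t 18.2 F [-0.76 -0.19 -1.85] open 0.18796118568991005 ff 29.999661147594452 pos [0.4648 0.0213 0.4606] yaw 5.91 j [-2.  4. 95.  0. 81. 82.]
cm [0.   0.   8.06] deg [-0.01  0.03 -0.08]
blob [528.   6.] 661 [ 0.733 -0.188  0.07 ]
blob [25. 33.] 2632 [0.67  0.409 0.07 ]
blob [632. 102.] 141 [ 0.665 -0.366  0.07 ]
blob [  8. 125.] 875 [0.551 0.428 0.07 ]
blob [133. 138.] 1212 [0.531 0.226 0.07 ]
blob [172. 144.] 575 [0.527 0.179 0.07 ]
blob [174. 167.] 586 [0.503 0.175 0.07 ]
blob [149. 185.] 398 [0.482 0.204 0.07 ]
blob [317. 211.] 4120 [0.47  0.022 0.07 ]
blob [154. 314.] 13921 [0.327 0.204 0.07 ]
blob [493. 328.] 9895 [ 0.348 -0.21   0.07 ]
blob [272. 390.] 582 [0.238 0.055 0.07 ]
blob [363. 389.] 577 [ 0.251 -0.059  0.07 ]
blob [333. 428.] 10513 [ 0.179 -0.03   0.07 ]
blob [163. 401.] 147 [0.187 0.206 0.07 ]
egg area pred [147.38981781 160.74654438]
tip pred [316.13731994 236.73403215]
120 209.0 121 201.0 122 191.0 123 175.0 124 156.0 125 142.0 126 141.0 127 163.0 128 196.0 129 199.0 130 177.0 131 169.0 132 172.0 133 173.0 134 173.0 135 173.0 136 173.0 137 173.0 138 174.0 139 174.0 140 173.0 141 166.0 142 145.0 143 119.0 144 106.0 145 102.0 146 101.0 147 101.0 148 100.0 149 98.0
```

Eggs are around (0.51, 0.20), so the basket sits at the tray's centre. Inserting the hook now.

{"fn": "arm_command", "kwargs": {"series": [{"translation": [0,0,2],"twist": [0,0,-0.1],"jaw": 1},{"translation": [0,0,4.5],"twist": [0,0,-0.1],"jaw": 1},{"translation": [0,0,6.5],"twist": [0,0,-0.1],"jaw": 1},{"translation": [0,0,7.5],"twist": [0,0,-0.1],"jaw": 1},{"translation": [0,0,8.2],"twist": [0,0,-0.1],"jaw": 1},{"translation": [0,0,8.7],"twist": [0,0,-0.1],"jaw": 1},{"translation": [0,0,9.2],"twist": [0,0,-0.1],"jaw": 1},{"translation": [0,0,9.2],"twist": [0,0,-0.1],"jaw": 1}]}}

```text
t: 19.05
ee_pos: [0.465, 0.0216, 0.3688]
tool_rot: [[0.994, 0.106, -0.0], [0.106, -0.994, 0.0], [-0.0, -0.0, -1.0]]
ft_force: [-0.9, -0.1, -0.7]
opening: 0.187
finger_force: 30.0
```

{"fn": "arm_command", "kwargs": {"series": [{"translation": [0,0,1],"twist": [0,0,0],"jaw": 1},{"translation": [0,0,2],"twist": [0,0,0],"jaw": 1},{"translation": [0,0,3],"twist": [0,0,0],"jaw": 1},{"translation": [0,0,3],"twist": [0,0,0],"jaw": 1}]}}

```text
t: 19.45
ee_pos: [0.4648, 0.0215, 0.3373]
tool_rot: [[0.994, 0.106, -0.003], [0.106, -0.994, 0.0], [-0.003, -0.0, -1.0]]
ft_force: [-0.1, 0.4, -1.0]
opening: 0.197
finger_force: 30.0
```

{"fn": "arm_command", "kwargs": {"series": [{"translation": [0,0,0.8],"twist": [0,0,0],"jaw": 1},{"translation": [0,0,1.6],"twist": [0,0,0],"jaw": 1},{"translation": [0,0,2.1],"twist": [0,0,0],"jaw": 1},{"translation": [0,0,2.4],"twist": [0,0,0],"jaw": 1},{"translation": [0,0,2.6],"twist": [0,0,0],"jaw": 1},{"translation": [0,0,2.6],"twist": [0,0,0],"jaw": 1},{"translation": [0,0,2.6],"twist": [0,0,0],"jaw": 1}]}}

```text
t: 20.15
ee_pos: [0.4651, 0.0215, 0.3132]
tool_rot: [[0.994, 0.106, 0.0], [0.106, -0.994, -0.0], [0.0, 0.0, -1.0]]
ft_force: [-1.0, 0.3, -1.2]
opening: 0.191
finger_force: 30.0
```

{"fn": "arm_command", "kwargs": {"series": [{"translation": [0,0,0.1],"twist": [0,0,0],"jaw": 1},{"translation": [0,0,0.2],"twist": [0,0,0],"jaw": 1},{"translation": [0,0,0.2],"twist": [0,0,0],"jaw": 1}]}}

```text
t: 20.45
ee_pos: [0.465, 0.0215, 0.3109]
tool_rot: [[0.994, 0.106, -0.0], [0.106, -0.994, 0.0], [-0.0, -0.0, -1.0]]
ft_force: [-0.9, 0.2, -0.7]
opening: 0.191
finger_force: 30.0
```

{"fn": "arm_command", "kwargs": {"series": [{"translation": [0,0,0.1],"twist": [0,0,0],"jaw": 1},{"translation": [0,0,0.1],"twist": [0,0,0],"jaw": 1}]}}

```text
t: 20.65
ee_pos: [0.4651, 0.0215, 0.3102]
tool_rot: [[0.994, 0.106, 0.0], [0.106, -0.994, -0.0], [0.0, 0.0, -1.0]]
ft_force: [-0.4, -0.4, 1.5]
opening: 0.19
finger_force: 30.0
```

Contact at the original height. Releasing and retreating.

{"fn": "arm_command", "kwargs": {"series": [{"translation": [0,0,0],"twist": [0,0,0],"jaw": 3},{"translation": [0,0,0],"twist": [0,0,0],"jaw": 4.5},{"translation": [0,0,0],"twist": [0,0,0],"jaw": 4.5},{"translation": [0,0,0],"twist": [0,0,0],"jaw": 4.5},{"translation": [0,0,-2],"twist": [0,0,0],"jaw": 4.5},{"translation": [0,0,-5],"twist": [0,0,0],"jaw": 4.5},{"translation": [0,0,-9],"twist": [0,0,0],"jaw": 4.5},{"translation": [0,0,-12],"twist": [0,0,0],"jaw": 4.5},{"translation": [0,0,-12],"twist": [0,0,0],"jaw": 4.5},{"translation": [0,0,-12],"twist": [0,0,0],"jaw": 4.5}]}}

```text
t: 21.65
ee_pos: [0.4649, 0.0215, 0.4298]
tool_rot: [[0.994, 0.106, 0.0], [0.106, -0.994, 0.0], [0.0, 0.0, -1.0]]
ft_force: [0.3, -0.1, -0.5]
opening: 0.479
finger_force: 0.0
```

Run:
```python
from h import *
s=robot.state(); print(s["t"],s["ee_pos"],s["opening"],s["finger_force"],s["ft_force"])
w=robot.grab_frame("wrist"); h=cv2.cvtColor(w,cv2.COLOR_BGR2HSV)
p=wproj([.4648,.0213,.158],s); u,v=map(int,p); print("handle top pred",p)
m=(w.max(2)<45).astype(np.uint8); m[v+40:]=0
n,l,st,c=cv2.connectedComponentsWithStats(m)
for i in range(1,n):
    if st[i,4]>150: print("dark",c[i].round(),st[i])
m=((h[...,0]>5)&(h[...,0]<25)&(h[...,1]>60)).astype(np.uint8); n,l,st,c=cv2.connectedComponentsWithStats(m)
for i in range(1,n):
    P=wat(*c[i],.07,s)
    if st[i,4]>150 and abs(P[1]-.2)<.1: print("egg",P.round(3),st[i,4])
```

```text
21.65 [0.46489858 0.0215152  0.42982809] 0.4794161981977112 0.0 [ 0.33079787 -0.12791354 -0.5088609 ]
handle top pred [316.37975076 252.14069884]
dark [620.  45.] [599  34  41  19 171]
dark [223. 178.] [208 142  23  69 266]
dark [318. 239.] [ 306  215   24   48 1011]
dark [ 23. 278.] [   0  260   51   32 1353]
egg [0.531 0.226 0.07 ] 1387
egg [0.527 0.179 0.07 ] 657
egg [0.502 0.175 0.07 ] 676
egg [0.482 0.208 0.07 ] 605
egg [0.343 0.209 0.07 ] 9430
egg [0.257 0.122 0.07 ] 833
egg [0.173 0.274 0.07 ] 1057
```

```bash
python3 -c "
from station import robot
print(robot.hand_in())"
```

```text
the job is handed in; nothing more can be done
None
```

The job is handed in at about 22 s of the 64 s allowed: the basket is on the mats near the tray's centre, the hook is back in its block and the arm is clear. The verdict was not shown; egg and hook positions were checked by image code and force readings only, and the mug and salt shaker were not re-checked.

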